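# Stand the play mirror up on its kickstand

### The arm

A 6-joint arm with a two-finger parallel gripper is mounted at the origin on the work surface. World frame = base frame: x ahead of the robot, y to its left, z up, the work surface at z = 0. Lengths are in m, angles in rad, forces in N, time in s.
With the tool pointing down it reaches from about 0.35 to 0.925 m from the base axis. Payload 6.4 kg.
Tool frame: the origin (TCP) lies at the very end of the fingers, on their centre line; the grasp point (between the pads) lies bot.tcp_to_grasp behind it (bot.tcp_to_grasp is the distance from the TCP to the grasp point, in m); z points along the fingers, y is the line along which they close (so a half turn about z gives the same grasp; the last joint's range is limited). The gripper opens to 85 mm and grips with 20 to 120 N. Pads are 22 mm wide; open, the fingers measure 114 mm over their backs; the gripper's body (76 mm by 85 mm) begins 54 mm behind the grasp point. The pads swing forward as they close: fully open they stand 13 mm farther back than shut.
Start: joints at [-1.322, 0.245, 1.558, -0, 1.339, -0.174], TCP at [0.267, -0.593, 0.231] pointing down, gripper open.
Joint ranges: [-3.13, 3.13], [-1.02, 2.26], [0.13, 2.54], [-0.95, 4.09], [0.21, 2.88], [-2.74, 2.74]. Speed limits (rad/s): [2.57, 2.57, 3.14, 3.14, 3.14, 3.14].

### API

Orientations are given as a unit quaternion [w, x, y, z].
In Python, from rig import bot gives the robot as it stands.
- The arm moves only by the shell command python3 -m crank 'ROWS' [OPENING]. ROWS is JSON, a list of rows, each an object of numbers: "tx", "ty", "tz": the shift along the tool's x, y, z as a fraction of full scale; "wx", "wy", "wz": the turn, a rotation vector about the tool's x, y, z as a fraction of full scale. A call has 1 to 20 rows; each row is the pose to reach, as a shift and turn from the pose commanded when the call began, along the tool's axes at that moment, turning the shorter way round; what a row does not reach only later rows make up. Full scale, the value 1, is 0.4 m for a shift and pi rad for a turn. A row lasts 1/12 s, in which the tool goes at most 41.7 mm and 7.16 degrees, less where a joint would pass 70% of its speed; a pose out of reach is approached as far as the arm can. A call with a number of a shift or a turn outside -1 to 1 is refused whole. A call with a gripper value outside its range is refused whole. OPENING is the gripper's target within -1 to 1 (shut at 1, half-way at 0, fully open at -1), set as the call begins (- or left out, the last holds). The fingers move at their own pace and stop on an object; the grip force is fixed at half the most. Time passes only in rows, so rows that repeat a pose let the fingers close. It gives the time, the measured TCP pose, the force, the opening and the grip force at its end, in the units of the state.
- bot.get_obs(): the state, without advancing time (a new reading comes with each control period).
- bot.capture(name): name is "side" or "top"; returns a dict with "img" (480x640x3 uint8, blue, green, red), "range_z" (480x640 float32, m along the optical axis (not along the pixel's ray), 0 where there is no reading), "vertical_fov" (degrees; the focal length in pixels is half the picture's height over the tangent of half this angle, whatever the lens; pixels are square), "cx", "cy" (the principal point, pixels), "k1" (the pictures are not rectified: a ray, as slopes to the right and down, at radius r is drawn at 1 + k1 r^2 times it, then the intrinsics apply), "R" (3x3) and "t" (3): a world point X has camera coordinates R X + t. Camera axes: x right, y down, z forward; pixel columns grow to the right and rows downward; lengths in m; the calibration is good to about 2 mm. A picture is of the moment at which its call begins.
- bot.job_done(): hands the job in; it is judged then, once.
The state is a dict: "time": time; "qpos": joint angles; "qvel": joint speeds; "tau": joint torques, N m; "tcp_pos": TCP position; "orientation": TCP orientation; "wrist_force": force on the tool from outside, world axes, zero at the start; "ft_torque": the same for the moment, N m; "width": opening from 0.0 (shut) to 1.0 (fully open); "finger_force": force on a finger pad.
Only numpy, scipy, OpenCV 4.12 (cv2) and the standard library are available. Lean on these libraries where they do the work, as an engineer would, in place of code of your own. Each camera call takes 0.05 s, during which the arm holds its last target. There are 200 camera calls.

### The job

The little toy mirror lies face down on the shelf with its kickstand folded against its back. Swing the kickstand out as far as it goes, then tip the mirror up, more or less on the spot, so that it stands by itself on its bottom edge, leaning back on the kickstand. Do not shift the toys around it.

Things in the scene. Friction and masses are not known exactly. Their poses are not given: they have to be found in the camera images.
- mirror: Loose play mirror in a beech frame, 140 mm from bottom to top edge, 130 wide, 20 thick, 0.3 to 0.5 kg. Starts face down, handle and top edge roughly to the robot's right. Origin: middle of the bottom edge, face side (on the shelf). Axes: x from bottom to top edge, y across, z out of the back (up while lying). It pivots on its bottom edge; standing, x leans back about 19 degrees.
- mirror_foot_edge (a point): Middle of the mirror's bottom edge on the back side, at mirror x = 0, z = 20 mm; axes as the mirror's. The bottom edge is flat, 20 mm deep: brought upright the mirror stands on it, and once leaned back more than about 6 degrees it falls on by itself until the open kickstand catches it.
- handle_bar (a point): Centre of the mirror's handle: round beech bar, 12 mm thick, 100 mm long (along mirror y), on two slanting rods at its ends. It lies at mirror x = 172, y = 0, z = 42 mm: 32 mm beyond the top edge, with 36 mm of free height under it while the mirror lies, so that it can be hooked from beneath by tilted fingertips or pinched from above. Axes as the mirror's.
- kickstand (a joint): Angle of the kickstand, rad: 0 = folded on the back (starts within 0.06 of it), 0.75 = fully out, at its stop. A stiff friction hinge (0.045 N m) holds it where it is left; weight on it pushes it to its stop. Hinge axis along mirror y, at mirror x = 85, z = 29 mm. The leg runs 87 mm from it towards the bottom edge, 30 mm wide, 6 mm thick.
- paddle (a point): Middle of the upper face of the kickstand's press paddle: a plate 36 mm wide, 34 mm long, on the hinge's handle side. Folded, it slopes up from the hinge at 0.75 rad, its tip 55 mm above the shelf and 110 mm from the bottom edge. Pressed down (about 3 N) until level, its upper face 32 mm above the shelf, it swings the leg fully out. The point moves with it.
- kickstand_end (a point): Free end of the kickstand's leg (rubber round, 10 mm thick), 87 mm from the hinge axis. It touches the shelf some 70 mm behind the bottom edge when the mirror stands.
- dino_long_mid (a point): Bystander: long-necked teal plastic dinosaur, 120 mm long, 90 mm tall, 70 g, beside the mirror; the point is 38 mm above the shelf.
- dino_horn_mid (a point): Bystander: horned teal plastic dinosaur, 115 mm long, 65 mm tall, 70 g, beside the mirror; the point is 38 mm above the shelf.
- bell_mid (a point): Bystander: brass hand bell standing on its rim, 54 mm across, 72 mm tall, beside the mirror; the point is 30 mm above the shelf.
- mallet_mid (a point): Bystander: beech xylophone mallet, 200 mm long, 24 mm thick at the ends, lying on the shelf; the point is half-way along, 12 mm above the shelf.
There are look-alikes about, which are no part of the job. What is shaped like the mirror but orange or pink is not meant.

How it is judged:
On the way, in this order (a step that is already met when the one before it is completed fails the run):
1. the kickstand is swung out to its stop (value of joint kickstand above 0.67 rad), for 0.2 s.
2. the mirror is up, leaning back on the open kickstand (angle between mirror's own x axis and vertical below 0.48 rad and height (world z) of kickstand_end below 0.02 m), for 0.2 s.
At the end, for the whole second after the job is handed in: The kickstand is out to its stop (over 0.67 rad), the mirror stands on its bottom edge leaning back 0.2 to 0.48 rad with the kickstand's end on the shelf, its bottom edge within 100 mm of where it lay, at rest (all of step 2 and value of joint kickstand above 0.67 rad and angle between mirror's own x axis and vertical above 0.2 rad and height (world z) of handle_bar above 0.13 m and height (world z) of mirror below 0.025 m and distance of mirror from where it was at the start of the episode below 0.1 m and linear speed of mirror below 0.02 m/s and angular speed of mirror below 0.1 rad/s); the robot touches nothing.
It fails at once if the long-necked dinosaur is shifted by more than 30 mm or knocked over (distance of dino_long_mid from where it was at the start of the episode above 0.03 m or angle between dino_long_mid's own z axis and vertical above 0.6 rad).
It fails at once if the horned dinosaur is shifted by more than 30 mm or knocked over (distance of dino_horn_mid from where it was at the start of the episode above 0.03 m or angle between dino_horn_mid's own z axis and vertical above 0.6 rad).
It fails at once if the bell is shifted by more than 30 mm or knocked over (distance of bell_mid from where it was at the start of the episode above 0.03 m or angle between bell_mid's own z axis and vertical above 0.6 rad).
It fails at once if the mallet is shifted by more than 30 mm (distance of mallet_mid from where it was at the start of the episode above 0.03 m).
It also fails if it takes over 59 s, if anything falls off the work surface, if the arm or the gripper's body presses on something with over 40 N, if the wrist force passes 120 N, or if a joint passes its speed limit or range.

## Working session

There is one attempt and no reset: what is moved stays moved. The work goes in short steps, Python scripts to look and compute and a shell command to move; the robot and the scene stay as the last step left them, time stands still between calls to the robot, and variables do not carry over. Pictures are saved under pics/ and viewed, at most 10 in all, crops included, and the job is handed in when it is done.

```bash
ls; mkdir -p pics
python3 - <<'E'
from rig import bot
import cv2,numpy as np
o=bot.get_obs();print(o, bot.tcp_to_grasp)
for n in("top","side"):
    c=bot.capture(n);cv2.imwrite(f"pics/{n}0.png",c["img"]);np.savez(f"{n}0.npz",**c)
    print(n,c["vertical_fov"],c["cx"],c["cy"],c["k1"],c["R"],c["t"])
E
```

```text
pics
{'time': 0.0, 'qpos': array([-1.32210623e+00,  2.45790958e-01,  1.55904048e+00, -1.58699606e-05,
        1.33873170e+00, -1.74081526e-01]), 'qvel': array([ 9.55675487e-04, -4.12230010e-04,  5.13422223e-05,  5.03973201e-06,
       -2.67490405e-04, -1.83163533e-03]), 'tau': array([ 1.31123950e-03, -4.29506707e+01, -3.26127183e+01, -1.42622284e-04,
        5.30123376e-03,  5.28498674e-06]), 'tcp_pos': array([ 0.26655683, -0.59219768,  0.2301809 ]), 'orientation': array([-9.84266783e-04,  9.77740231e-01,  2.09816754e-01, -4.44602539e-05]), 'wrist_force': array([-0.779483  ,  1.08663393, -0.31183705]), 'ft_torque': array([-0.01782513, -0.05280658,  0.03504769]), 'finger_force': 0.0, 'width': 1.0015905770023594} 0.0187
top 49.36705897673035 323.9473146497339 241.84722739320927 -0.06314666162273547 [[-0.01335037 -0.99978418  0.01591719]
 [-0.99520791  0.01174379 -0.09707365]
 [ 0.09686577 -0.01713688 -0.99514991]] [0.15308183 0.48909659 0.90239037]
side 56.17708030672394 310.1659364462592 239.02487553224395 0.0069673085720904394 [[-0.81573111 -0.5783599  -0.0090874 ]
 [-0.44408454  0.63625834 -0.63084408]
 [ 0.37063685 -0.51056357 -0.77585641]] [0.49933319 0.16407843 0.87919164]
```

View pics/top0.png

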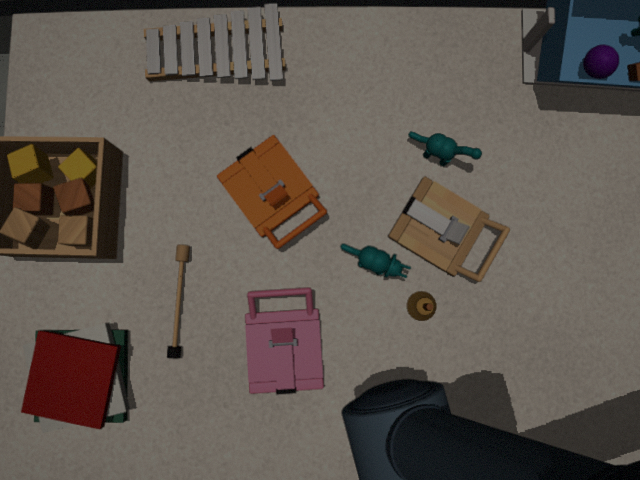

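View pics/side0.png

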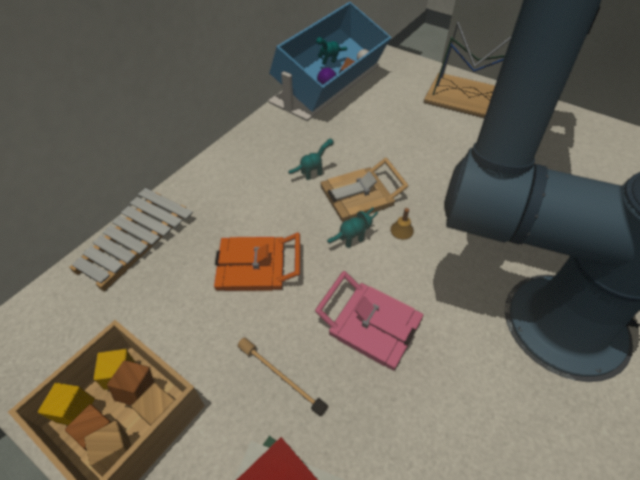

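Three mirror shapes are in the top view: orange (272,190), pink (284,345) and beech (448,228). The beech one fits: beech frame, handle to the robot's right (pixel 488,250). It has the long-neck dino at (445,148), the horned dino at (378,260) and the bell at (421,306) around it. The side view agrees (mirror at 365,190). Next I'll measure it and confirm with a crop.

```bash
cat > h.py <<'E'
import numpy as np,cv2
def K(c):
    f=240/np.tan(np.radians(c["vertical_fov"])/2);return np.array([[f,0,c["cx"]],[0,f,c["cy"]],[0,0,1]],float)
def dist(c): return np.array([c["k1"],0,0,0],float)
def cloud(c):
    u,v=np.meshgrid(np.arange(640.),np.arange(480.))
    n=cv2.undistortPoints(np.stack([u,v],-1).reshape(-1,1,2),K(c),dist(c)).reshape(480,640,2)
    z=c["range_z"][...,None];P=np.concatenate([n*z,z],-1)
    return (P-c["t"])@c["R"]
def proj(c,X):
    return cv2.projectPoints(np.float64(X).reshape(-1,1,3),cv2.Rodrigues(np.float64(c["R"]))[0],np.float64(c["t"]),K(c),dist(c))[0].reshape(-1,2)
E
python3 - <<'E'
from h import *
c=dict(np.load("top0.npz"));W=cloud(c);hsv=cv2.cvtColor(c["img"],cv2.COLOR_BGR2HSV)
z=W[...,2];print("table z",np.median(z[300:460,180:240]), z[228,448])
for (u,v) in [(448,228)]: print(hsv[v,u],hsv[205,455],hsv[245,430],hsv[180,370])
roi=np.zeros(z.shape,bool);roi[165:290,380:520]=1
m=(roi&(z>0.012)&(W[...,1]<0.2)).astype(np.uint8)
n,l,s,ce=cv2.connectedComponentsWithStats(m);i=1+np.argmax(s[1:,4]);m=l==i;print(s[i])
# frame: points at back height
b=m&(z>0.014)&(z<0.027);r=cv2.minAreaRect(np.float32(W[b][:,:2]*1000));print("frame",r,np.median(z[b]))
hb=m&(z>0.038); 
n,l2,s2,c2=cv2.connectedComponentsWithStats(hb.astype(np.uint8))
for j in range(1,n):
    if s2[j,4]>20:
        p=W[l2==j];print("high",s2[j],p.mean(0).round(4),cv2.minAreaRect(np.float32(p[:,:2]*1000)),p[:,2].max())
for k,(x0,x1,y0,y1) in dict(long=(400,490,120,172),horn=(335,412,235,285),bell=(400,440,285,325)).items():
    q=W[y0:y1,x0:x1].reshape(-1,3);q=q[q[:,2]>0.012];print(k,q.min(0).round(3),q.max(0).round(3))
img=c["img"][110:330,330:530];cv2.imwrite("pics/crop0.png",cv2.resize(img,None,fx=2.7,fy=2.7,interpolation=cv2.INTER_CUBIC))
E
```

```text
table z -0.000275444349260213 0.034530091885124715
[30  3 78] [ 16 122 119] [ 16 109 112] [ 17  30 119]
[ 388  177  122  105 6269]
frame ((516.8141479492188, -63.97796630859375), (149.8939971923828, 129.854736328125), 58.13139724731445) 0.01988623757928119
high [448 221  22  23 294] [ 0.5029 -0.0859  0.0499] ((448.9676513671875, 24.839950561523438), (37.061927795410156, 289.4483947753906), 26.3297176361084) 0.9430554544910086
high [469 224  41  58 506] [ 0.4663 -0.1437  0.0493] ((423.6631164550781, -19.208587646484375), (80.90399169921875, 357.63543701171875), 19.726146697998047) 0.9430554544910086
long [ 0.401 -0.123  0.012] [0.69  0.163 0.943]
horn [ 0.401 -0.01   0.012] [0.502 0.163 0.943]
bell [ 0.354 -0.05   0.012] [0.401 0.163 0.943]
```

View pics/crop0.png

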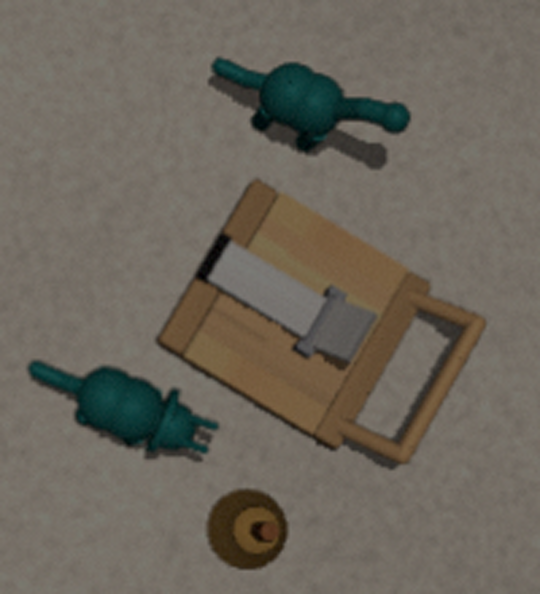

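Confirmed: the crop shows the beech mirror with its grey leg and paddle, bottom edge upper left and handle lower right. Now I'll clean up the numbers.

Run:
```python
from h import *
c=dict(np.load("top0.npz"));W=cloud(c);z=W[...,2];ok=(c["range_z"]>0)
roi=np.zeros(z.shape,bool);roi[165:290,380:520]=1
def rect(m): return cv2.minAreaRect(np.float32(W[m][:,:2]*1000))
# frame corners by ray onto z=0.02 
cr=np.array([[257,180],[160,342],[430,280],[335,447]])/2.7+[330,110]
n=cv2.undistortPoints(np.float64(cr).reshape(-1,1,2),K(c),dist(c)).reshape(-1,2)
d=np.c_[n,np.ones(4)]@c["R"];C=-c["R"].T@c["t"];P=C+d*((0.02-C[2])/d[:,2])[:,None];print("corners",P.round(4))
bm=P[:2].mean(0);tm=P[2:].mean(0);ax=tm-bm;print("bot mid",bm,"len",np.linalg.norm(ax),"ang",np.degrees(np.arctan2(ax[1],ax[0])))
ed=P[0]-P[1];print("edge ang",np.degrees(np.arctan2(ed[1],ed[0])),np.linalg.norm(ed), np.linalg.norm(P[2]-P[3]))
hb=roi&ok&(z>0.040)&(z<0.1)
n,l2,s2,c2=cv2.connectedComponentsWithStats(hb.astype(np.uint8))
for j in range(1,n):
    if s2[j,4]>20:
        p=W[l2==j];print("high",s2[j],p.mean(0).round(4),rect(l2==j),p[:,2].max())
for k,(x0,x1,y0,y1) in dict(long=(400,490,120,172),horn=(335,412,235,285),bell=(400,440,285,325)).items():
    q=W[y0:y1,x0:x1].reshape(-1,3);q=q[(q[:,2]>0.012)&(q[:,2]<.12)];print(k,q.min(0).round(3),q.max(0).round(3))
```

```text
corners [[ 0.6076 -0.038   0.02  ]
 [ 0.4991  0.0303  0.02  ]
 [ 0.5388 -0.1525  0.02  ]
 [ 0.4282 -0.0839  0.02  ]]
bot mid [ 0.55337071 -0.00384714  0.02      ] len 0.13401663208852824 ang -121.41616653233616
edge ang -32.17484766950664 0.12813742928088812 0.13011759507110532
high [448 221  22  23 257] [ 0.5024 -0.0877  0.0479] ((503.3280334472656, -87.239990234375), (22.658447265625, 37.577850341796875), 56.550750732421875) 0.05716217532919179
high [471 224  39  58 477] [ 0.4663 -0.1454  0.0461] ((467.08465576171875, -143.70428466796875), (20.98416519165039, 110.88209533691406), 58.350894927978516) 0.051897529086537206
high [380 249  31  29 496] [0.4469 0.0335 0.0558] ((445.6225280761719, 31.572654724121094), (56.123470306396484, 43.254573822021484), 69.6517333984375) 0.07306895438834982
long [ 0.625 -0.123  0.012] [ 0.69  -0.007  0.091]
horn [ 0.426 -0.01   0.012] [0.502 0.119 0.073]
bell [ 0.354 -0.05   0.012] [ 0.398 -0.003  0.075]
```

```bash
cat >> h.py <<'E'
from scipy.spatial.transform import Rotation as Ro
O=np.array([0.555,-0.001,0.]);A=np.radians(-121.8)
M=np.array([[np.cos(A),np.sin(A),0],[-np.sin(A),np.cos(A),0],[0,0,1]]).T  # columns: mirror x,y,z lying
def tool(th):
    "tool pointing at angle th deg in plane (mirror x, up); tool x = mirror y"
    t=np.radians(th);z=np.array([np.cos(t),0,np.sin(t)]);x=np.array([0,1.,0]);return M@np.array([x,np.cross(z,x),z]).T
def row(bot,p,R):
    o=bot.get_obs();q=o["orientation"];R0=Ro.from_quat(np.r_[q[1:],q[0]]).as_matrix()
    t=R0.T@(p-o["tcp_pos"])/.4;w=Ro.from_matrix(R0.T@R).as_rotvec()/np.pi
    print("t",t.round(4),"w",w.round(4),"rows",np.ceil(max(np.linalg.norm(t)*.4/.0417,np.linalg.norm(w)*180/7.16)));return o
def wp(x,y,z): return O+M@np.array([x,y,z])
E
python3 - <<'E'
from h import *; from rig import bot
row(bot,wp(.108,0.0015,.12),tool(270))
E
```

```text
t [ 1.0422 -0.8977  0.2776] w [-5.000e-04  2.000e-04  3.112e-01] rows 14.0
```

```bash
python3 -m crank '[{"tx":0.9,"ty":-0.77,"tz":0.1,"wz":0.311},{"tx":0.9,"ty":-0.77,"tz":0.1,"wz":0.311},{"tx":0.9,"ty":-0.77,"tz":0.1,"wz":0.311},{"tx":0.9,"ty":-0.77,"tz":0.1,"wz":0.311},{"tx":0.9,"ty":-0.77,"tz":0.1,"wz":0.311},{"tx":0.9,"ty":-0.77,"tz":0.1,"wz":0.311},{"tx":0.9,"ty":-0.77,"tz":0.1,"wz":0.311},{"tx":0.9,"ty":-0.77,"tz":0.1,"wz":0.311},{"tx":0.9,"ty":-0.77,"tz":0.1,"wz":0.311},{"tx":0.9,"ty":-0.77,"tz":0.1,"wz":0.311},{"tx":0.9,"ty":-0.77,"tz":0.1,"wz":0.311},{"tx":0.9,"ty":-0.77,"tz":0.1,"wz":0.311},{"tx":0.9,"ty":-0.77,"tz":0.1,"wz":0.311},{"tx":0.9,"ty":-0.77,"tz":0.1,"wz":0.311}]' 1
python3 - <<'E'
from h import *; from rig import bot
print(row(bot,wp(.108,0.0015,.07),tool(270))["qpos"].round(3))
E
```

```text
t [ 1.0421 -0.8975  0.4026] w [-5.000e-04  2.000e-04  3.112e-01] rows 14.0
[-1.322  0.246  1.559  0.     1.339 -0.174]invalid input
```

```bash
python3 -m crank '[{"tx":0.05,"ty":-0.04,"tz":0,"wx":0,"wy":0,"wz":0.02}]' 1.0; echo; python3 -m crank '[{"tx":0.05,"ty":-0.04,"tz":0,"wx":0,"wy":0,"wz":0.02}]'
```

```text
time: 0.18
tcp_pos: [0.2766, -0.5719, 0.2306]
orientation: [0.0, 0.984, 0.177, -0.0]
wrist_force: [0.2, -0.8, -0.4]
width: 0.884
finger_force: 0.0

time: 0.27
tcp_pos: [0.2909, -0.5477, 0.2304]
orientation: [-0.001, 0.989, 0.145, -0.0]
wrist_force: [-0.0, 0.8, -0.7]
width: 0.75
finger_force: 0.0
```

Run:
```python
from h import *; from rig import bot
row(bot,wp(.108,0.0015,.075),tool(270))
```

```text
t [ 0.826  -0.9367  0.3898] w [-4.000e-04  2.000e-04  2.696e-01] rows 13.0
```

```bash
python3 -m crank '[{"tx":0.826,"ty":-0.937,"tz":0.25,"wx":0,"wy":0,"wz":0.27},{"tx":0.826,"ty":-0.937,"tz":0.25,"wx":0,"wy":0,"wz":0.27},{"tx":0.826,"ty":-0.937,"tz":0.25,"wx":0,"wy":0,"wz":0.27},{"tx":0.826,"ty":-0.937,"tz":0.25,"wx":0,"wy":0,"wz":0.27},{"tx":0.826,"ty":-0.937,"tz":0.25,"wx":0,"wy":0,"wz":0.27},{"tx":0.826,"ty":-0.937,"tz":0.25,"wx":0,"wy":0,"wz":0.27},{"tx":0.826,"ty":-0.937,"tz":0.25,"wx":0,"wy":0,"wz":0.27},{"tx":0.826,"ty":-0.937,"tz":0.25,"wx":0,"wy":0,"wz":0.27},{"tx":0.826,"ty":-0.937,"tz":0.25,"wx":0,"wy":0,"wz":0.27},{"tx":0.826,"ty":-0.937,"tz":0.25,"wx":0,"wy":0,"wz":0.27},{"tx":0.826,"ty":-0.937,"tz":0.25,"wx":0,"wy":0,"wz":0.27},{"tx":0.826,"ty":-0.937,"tz":0.25,"wx":0,"wy":0,"wz":0.27},{"tx":0.826,"ty":-0.937,"tz":0.25,"wx":0,"wy":0,"wz":0.27},{"tx":0.826,"ty":-0.937,"tz":0.25,"wx":0,"wy":0,"wz":0.27},{"tx":0.826,"ty":-0.937,"tz":0.25,"wx":0,"wy":0,"wz":0.27},{"tx":0.826,"ty":-0.937,"tz":0.25,"wx":0,"wy":0,"wz":0.27}]'
python3 - <<'E'
from h import *; from rig import bot
print(row(bot,wp(.108,0.0015,.031),tool(270))["qpos"].round(3))
E
```

```text
time: 1.6
tcp_pos: [0.4975, -0.0936, 0.1314]
orientation: [0.0, 0.962, -0.272, -0.0]
wrist_force: [0.5, -0.2, -0.6]
width: 0.005
finger_force: 0.0
t [ 0.004  -0.0025  0.2509] w [ 0.0001 -0.      0.0011] rows 3.0
[-0.41   0.025  1.997 -0.     1.12   1.713]
```

```bash
python3 -m crank '[{"tx":0.004,"ty":-0.002,"tz":0.09,"wx":0,"wy":0,"wz":0},{"tx":0.004,"ty":-0.002,"tz":0.17,"wx":0,"wy":0,"wz":0},{"tx":0.004,"ty":-0.002,"tz":0.185,"wx":0,"wy":0,"wz":0},{"tx":0.004,"ty":-0.002,"tz":0.2,"wx":0,"wy":0,"wz":0},{"tx":0.004,"ty":-0.002,"tz":0.215,"wx":0,"wy":0,"wz":0},{"tx":0.004,"ty":-0.002,"tz":0.225,"wx":0,"wy":0,"wz":0},{"tx":0.004,"ty":-0.002,"tz":0.235,"wx":0,"wy":0,"wz":0},{"tx":0.004,"ty":-0.002,"tz":0.242,"wx":0,"wy":0,"wz":0},{"tx":0.004,"ty":-0.002,"tz":0.249,"wx":0,"wy":0,"wz":0},{"tx":0.004,"ty":-0.002,"tz":0.253,"wx":0,"wy":0,"wz":0},{"tx":0.004,"ty":-0.002,"tz":0.255,"wx":0,"wy":0,"wz":0},{"tx":0.004,"ty":-0.002,"tz":0.255,"wx":0,"wy":0,"wz":0},{"tx":0.004,"ty":-0.002,"tz":0.255,"wx":0,"wy":0,"wz":0},{"tx":0.004,"ty":-0.002,"tz":0.255,"wx":0,"wy":0,"wz":0}]'
```

```text
time: 2.77
tcp_pos: [0.5004, -0.0937, 0.0318]
orientation: [0.001, 0.962, -0.272, 0.0]
wrist_force: [-7.1, -0.4, 18.1]
width: 0.001
finger_force: 9.4
```

```bash
python3 -m crank '[{"tx":0,"ty":0,"tz":-0.1,"wx":0,"wy":0,"wz":0},{"tx":0,"ty":0.1,"tz":-0.2,"wx":0,"wy":0,"wz":0},{"tx":0,"ty":0.2,"tz":-0.3,"wx":0.04,"wy":0,"wz":0},{"tx":0,"ty":0.3,"tz":-0.35,"wx":0.08,"wy":0,"wz":0},{"tx":0,"ty":0.4,"tz":-0.35,"wx":0.12,"wy":0,"wz":0},{"tx":0,"ty":0.45,"tz":-0.35,"wx":0.16,"wy":0,"wz":0},{"tx":0,"ty":0.45,"tz":-0.35,"wx":0.2,"wy":0,"wz":0},{"tx":0,"ty":0.45,"tz":-0.35,"wx":0.24,"wy":0,"wz":0},{"tx":0,"ty":0.45,"tz":-0.35,"wx":0.25,"wy":0,"wz":0},{"tx":0,"ty":0.45,"tz":-0.35,"wx":0.25,"wy":0,"wz":0}]' 0.2
python3 - <<'E'
from h import *; from rig import bot
o=bot.get_obs()
print(o["qpos"].round(3))
c=bot.capture("top");W=cloud(c);z=W[...,2];ok=c["range_z"]>0;Q=(W-O)@M
def st(n,a,b,yl,zl):
    m=ok&(Q[...,0]>a)&(Q[...,0]<b)&(abs(Q[...,1])<yl)&(z>zl)&(z<.1);q=Q[m];print(n,m.sum(),q.mean(0).round(4) if len(q) else "",q[:,2].max() if len(q) else "")
st("paddle",.09,.118,.012,.025);st("leg",.0,.08,.012,.03);st("bar",.155,.19,.035,.035)
m=ok&(abs(Q[...,1])<.01)&(Q[...,0]>-.03)&(Q[...,0]<.19)
import collections
for a in np.arange(-.01,.19,.01):
    k=m&(Q[...,0]>a)&(Q[...,0]<a+.01); print(round(a,2),np.median(z[k]).round(4) if k.any() else None,end=" | ")
cv2.imwrite("pics/t1.png",c["img"]);cv2.imwrite("pics/s1.png",bot.capture("side")["img"])
print()
row(bot,wp(.172,.001,.042)-0.05*tool(225)[:,2],tool(225))
E
```

```text
time: 3.6
tcp_pos: [0.4043, -0.2465, 0.1677]
orientation: [-0.369, 0.888, -0.253, 0.103]
wrist_force: [0.9, 0.8, 0.3]
width: 0.398
finger_force: 0.0
[-1.136  0.086  2.015  0.632  1.552  0.808]
paddle 165 [0.1012 0.     0.032 ] 0.0358120795050825
leg 501 [ 0.0451 -0.0002  0.0633] 0.09223161090341925
bar 272 [0.1637 0.0011 0.0465] 0.05239265415592058
-0.01 0.0185 | 0.0 0.0201 | 0.01 0.0227 | 0.02 0.0802 | 0.03 0.0699 | 0.04 0.062 | 0.05 0.0529 | 0.06 0.0441 | 0.07 0.0359 | 0.08 0.0322 | 0.09 0.0319 | 0.1 0.0322 | 0.11 0.0204 | 0.12 0.02 | 0.13 0.0162 | 0.14 -0.0002 | 0.15 0.0005 | 0.16 0.0444 | 0.17 0.0421 | 0.18 0.0003 | 
t [-0.0006  0.0215  0.3021] w [0.0004 0.0013 0.0009] rows 3.0
```

View pics/s1.png

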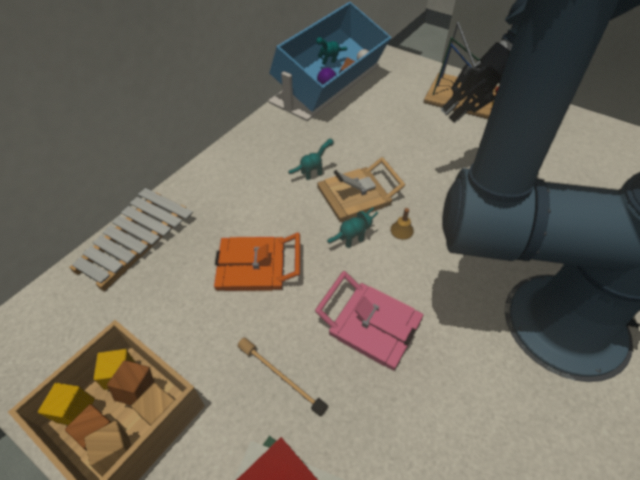

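The side view shows the leg swung out (350,180) and the toys where they were. Depth agrees: the paddle is level at 32 mm and the leg is at about 0.73 rad. The mirror slid about 5 mm, so I'll re-measure the bar.

Run:
```python
from h import *; from rig import bot
c0=dict(np.load("top0.npz"));c1=bot.capture("top")
for c in(c0,c1):
    W=cloud(c);z=W[...,2];ok=c["range_z"]>0;Q=(W-O)@M
    m=ok&(abs(Q[...,1])<.035)&(Q[...,0]>.15)&(Q[...,0]<.19)&(z>.04)&(z<.06);q=Q[m]
    top=q[q[:,2]>np.percentile(q[:,2],60)]
    f=ok&(abs(Q[...,0]-.07)<.09)&(z>.014)&(z<.0265)&(abs(Q[...,1])<.08);qf=Q[f]
    ends=[(np.percentile(qf[abs(qf[:,1]-y)<.006][:,0],1)) for y in(-.04,-.03,.03,.04)]
    print("bar",np.percentile(q[:,0],[2,50,98]).round(4),top.mean(0).round(4),"bot",np.round(ends,4))
    r=ok&(Q[...,0]>.15)&(Q[...,0]<.19)&(z>.035)&(z<.06)&(abs(Q[...,1])<.07);print("bar y",np.percentile(Q[r][:,1],[1,99]).round(4))
```

```text
bar [0.165  0.1698 0.1767] [0.1705 0.0009 0.0485] bot [-0.0001  0.0001  0.0003  0.0008]
bar y [-0.0545  0.0553]
bar [0.1582 0.1633 0.17  ] [0.164  0.0035 0.0487] bot [-0.0052 -0.0053 -0.0072 -0.0067]
bar y [-0.049   0.0588]
```

```bash
echo 'O=O+M@np.array([-.006,.003,0])
def bar(b): return wp(.172,0,.042)' >> h.py
python3 - <<'E'
from h import *; from rig import bot
row(bot,wp(.172,0,.042)-0.05*tool(220)[:,2],tool(220))
row(bot,wp(.172,0,.042)+0.020*tool(220)[:,2],tool(220))
E
```

```text
t [0.004  0.0231 0.3134] w [0.0283 0.0014 0.0013] rows 4.0
t [0.0048 0.0076 0.4877] w [0.0283 0.0014 0.0013] rows 5.0
```

```bash
python3 -m crank '[{"tx":0.004,"ty":0.023,"tz":0.1,"wx":0.028,"wy":0.001,"wz":0.001},{"tx":0.004,"ty":0.023,"tz":0.2,"wx":0.028,"wy":0.001,"wz":0.001},{"tx":0.004,"ty":0.023,"tz":0.27,"wx":0.028,"wy":0.001,"wz":0.001},{"tx":0.004,"ty":0.023,"tz":0.31,"wx":0.028,"wy":0.001,"wz":0.001},{"tx":0.004,"ty":0.023,"tz":0.313,"wx":0.028,"wy":0.001,"wz":0.001},{"tx":0.004,"ty":0.023,"tz":0.313,"wx":0.028,"wy":0.001,"wz":0.001}]' 0.45
python3 - <<'E'
from h import *; from rig import bot
o=row(bot,wp(.172,0,.042)+0.020*tool(220)[:,2],tool(220));print(o["qpos"].round(3))
c=bot.capture("top");im=c["img"][150:330,370:570].copy()
u=proj(c,[o["tcp_pos"],wp(.172,0,.042)]);print(u)
cv2.imwrite("pics/t2.png",cv2.resize(im,None,fx=3,fy=3,interpolation=cv2.INTER_CUBIC))
E
```

```text
time: 4.25
tcp_pos: [0.45, -0.1757, 0.0745]
orientation: [-0.407, 0.872, -0.247, 0.115]
wrist_force: [-0.2, 0.2, 0.2]
width: 0.277
finger_force: 0.0
t [0.0009 0.0015 0.1748] w [-0.      0.0008  0.0006] rows 2.0
[-1.009  0.263  2.071  0.777  1.37   0.723]
[[515.63611697 260.76723022]
 [490.16709075 250.70330829]]
```

View pics/t2.png

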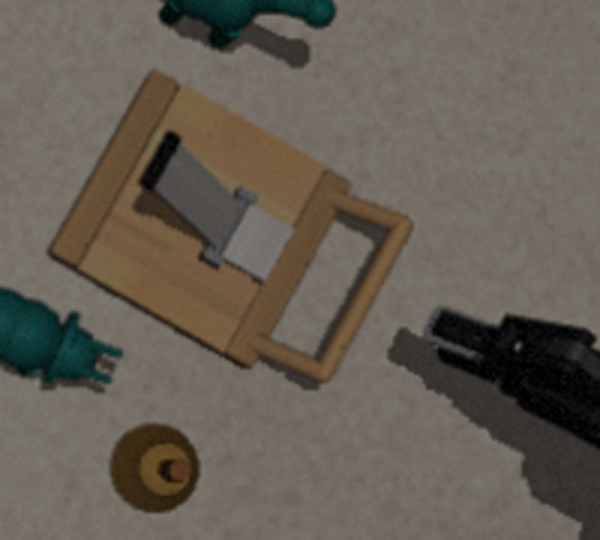

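The crop shows the fingers (455,335) aligned with the bar's middle (365,300), and the leg open at (160,160). I'll go in and close.

```bash
python3 -m crank '[{"tx":0.001,"ty":0.0015,"tz":0.05,"wx":0,"wy":0.0008,"wz":0.0006},{"tx":0.001,"ty":0.0015,"tz":0.1,"wx":0,"wy":0.0008,"wz":0.0006},{"tx":0.001,"ty":0.0015,"tz":0.15,"wx":0,"wy":0.0008,"wz":0.0006},{"tx":0.001,"ty":0.0015,"tz":0.175,"wx":0,"wy":0.0008,"wz":0.0006},{"tx":0.001,"ty":0.0015,"tz":0.175,"wx":0,"wy":0.0008,"wz":0.0006},{"tx":0.001,"ty":0.0015,"tz":0.175,"wx":0,"wy":0.0008,"wz":0.0006}]'
python3 -m crank '[{"tx":0,"ty":0,"tz":0,"wx":0,"wy":0,"wz":0},{"tx":0,"ty":0,"tz":0,"wx":0,"wy":0,"wz":0},{"tx":0,"ty":0,"tz":0,"wx":0,"wy":0,"wz":0},{"tx":0,"ty":0,"tz":0,"wx":0,"wy":0,"wz":0},{"tx":0,"ty":0,"tz":0,"wx":0,"wy":0,"wz":0},{"tx":0,"ty":0,"tz":0,"wx":0,"wy":0,"wz":0}]' 1.0
```

```text
time: 4.8
tcp_pos: [0.4784, -0.1331, 0.0297]
orientation: [-0.406, 0.871, -0.249, 0.117]
wrist_force: [-0.5, -0.3, 1.0]
width: 0.271
finger_force: 0.0
time: 5.3
tcp_pos: [0.4787, -0.1335, 0.0303]
orientation: [-0.406, 0.871, -0.25, 0.118]
wrist_force: [-0.5, -1.0, 6.6]
width: 0.118
finger_force: 58.6
```

Run:
```python
from h import *; from rig import bot
o=bot.get_obs();q=o["orientation"];R0=Ro.from_quat(np.r_[q[1:],q[0]]).as_matrix();p=o["tcp_pos"]
for f in list(range(6,67,6)):
    R=Ro.from_rotvec(-np.radians(f)*M[:,1]).as_matrix();t=R0.T@(O+R@(p-O)-p+[0,0,.001])/.4
    print(f,t.round(3),(Ro.from_matrix(R0.T@R@R0).as_rotvec()/np.pi).round(4))
```

```text
6 [ 0.   -0.04 -0.02] [-0.0333  0.     -0.0002]
12 [ 0.    -0.08  -0.035] [-0.0667  0.0001 -0.0003]
18 [ 0.    -0.121 -0.045] [-0.1     0.0001 -0.0005]
24 [ 0.    -0.163 -0.051] [-1.333e-01  1.000e-04 -6.000e-04]
30 [ 0.    -0.205 -0.053] [-1.667e-01  1.000e-04 -8.000e-04]
36 [ 0.    -0.247 -0.05 ] [-0.2     0.0002 -0.001 ]
42 [-0.    -0.289 -0.043] [-2.333e-01  2.000e-04 -1.100e-03]
48 [-0.    -0.329 -0.031] [-2.667e-01  2.000e-04 -1.300e-03]
54 [-0.    -0.369 -0.015] [-3.0e-01  2.0e-04 -1.5e-03]
60 [-0.    -0.406  0.004] [-3.333e-01  3.000e-04 -1.600e-03]
66 [-0.001 -0.441  0.028] [-3.667e-01  3.000e-04 -1.800e-03]
```

```bash
python3 -m crank '[{"tx":0,"ty":-0.02,"tz":-0.011,"wx":-0.0167,"wy":0,"wz":0},{"tx":0,"ty":-0.04,"tz":-0.02,"wx":-0.0333,"wy":0,"wz":0},{"tx":0,"ty":-0.06,"tz":-0.028,"wx":-0.05,"wy":0,"wz":0},{"tx":0,"ty":-0.08,"tz":-0.035,"wx":-0.0667,"wy":0,"wz":0},{"tx":0,"ty":-0.1,"tz":-0.04,"wx":-0.0833,"wy":0,"wz":0},{"tx":0,"ty":-0.121,"tz":-0.045,"wx":-0.1,"wy":0,"wz":0},{"tx":0,"ty":-0.142,"tz":-0.048,"wx":-0.1167,"wy":0,"wz":-0.0005},{"tx":0,"ty":-0.163,"tz":-0.051,"wx":-0.1333,"wy":0,"wz":-0.0006},{"tx":0,"ty":-0.184,"tz":-0.052,"wx":-0.15,"wy":0,"wz":-0.0007},{"tx":0,"ty":-0.205,"tz":-0.053,"wx":-0.1667,"wy":0,"wz":-0.0008},{"tx":0,"ty":-0.205,"tz":-0.053,"wx":-0.1667,"wy":0,"wz":-0.0008}]'
python3 - <<'E'
from h import *; from rig import bot
o=bot.get_obs();q=o["orientation"];R0=Ro.from_quat(np.r_[q[1:],q[0]]).as_matrix();p=o["tcp_pos"];print(o["qpos"].round(3))
z=M.T@R0[:,2];print("theta",np.degrees(np.arctan2(z[2],z[0]))%360)
for f in list(range(4,37,4)):
    R=Ro.from_rotvec(-np.radians(f)*M[:,1]).as_matrix();t=R0.T@(O+R@(p-O)-p)/.4
    print(f,t.round(3),(Ro.from_matrix(R0.T@R@R0).as_rotvec()/np.pi).round(4))
c=bot.capture("side");cv2.imwrite("pics/s3.png",cv2.resize(c["img"][110:290,270:470],None,fx=3,fy=3,interpolation=cv2.INTER_CUBIC))
E
```

```text
time: 6.22
tcp_pos: [0.4986, -0.1012, 0.1073]
orientation: [-0.166, 0.947, -0.269, 0.05]
wrist_force: [-2.0, -1.9, -0.4]
width: 0.119
finger_force: 59.2
[-0.603  0.036  2.069  0.396  1.082  1.325]
theta 250.06849574513137
4 [ 0.    -0.025 -0.013] [-0.0222 -0.0001 -0.0001]
8 [ 0.    -0.051 -0.023] [-0.0444 -0.0001 -0.0002]
12 [ 0.    -0.078 -0.032] [-0.0667 -0.0002 -0.0004]
16 [ 0.    -0.105 -0.039] [-0.0889 -0.0002 -0.0005]
20 [ 0.001 -0.133 -0.044] [-0.1111 -0.0003 -0.0006]
24 [ 0.001 -0.161 -0.048] [-0.1333 -0.0004 -0.0007]
28 [ 0.001 -0.189 -0.049] [-0.1556 -0.0004 -0.0008]
32 [ 0.001 -0.218 -0.048] [-0.1778 -0.0005 -0.0009]
36 [ 0.001 -0.246 -0.045] [-0.2    -0.0006 -0.0011]
```

View pics/s3.png

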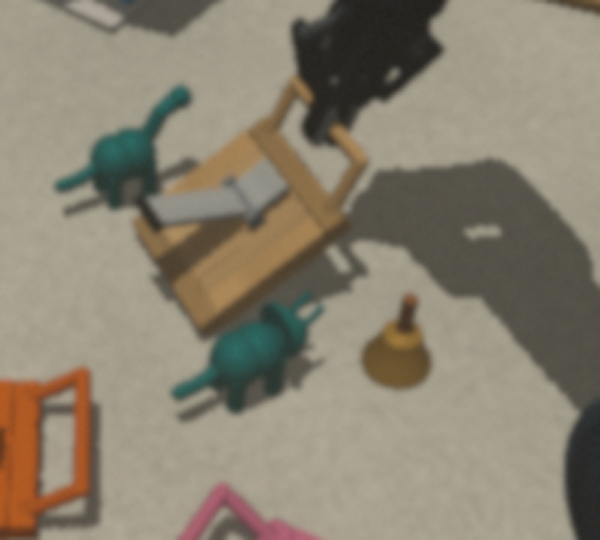

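The mirror is up 30° at (250,220) with its bottom edge on the shelf, and the toys are clear. I'll continue.

```bash
python3 -m crank '[{"tx":0,"ty":-0.013,"tz":-0.007,"wx":-0.0111,"wy":0,"wz":0},{"tx":0,"ty":-0.025,"tz":-0.013,"wx":-0.0222,"wy":0,"wz":0},{"tx":0,"ty":-0.051,"tz":-0.023,"wx":-0.0444,"wy":0,"wz":0},{"tx":0,"ty":-0.064,"tz":-0.028,"wx":-0.0556,"wy":0,"wz":0},{"tx":0,"ty":-0.078,"tz":-0.032,"wx":-0.0667,"wy":0,"wz":0},{"tx":0,"ty":-0.105,"tz":-0.039,"wx":-0.0889,"wy":0,"wz":0},{"tx":0,"ty":-0.119,"tz":-0.042,"wx":-0.1,"wy":0,"wz":-0.0005},{"tx":0.001,"ty":-0.133,"tz":-0.044,"wx":-0.1111,"wy":0,"wz":-0.0006},{"tx":0.001,"ty":-0.147,"tz":-0.046,"wx":-0.1222,"wy":0,"wz":-0.0006},{"tx":0.001,"ty":-0.161,"tz":-0.048,"wx":-0.1333,"wy":0,"wz":-0.0007},{"tx":0.001,"ty":-0.175,"tz":-0.0485,"wx":-0.1444,"wy":0,"wz":-0.0007},{"tx":0.001,"ty":-0.189,"tz":-0.049,"wx":-0.1556,"wy":0,"wz":-0.0008},{"tx":0.001,"ty":-0.204,"tz":-0.0485,"wx":-0.1667,"wy":0,"wz":-0.0009},{"tx":0.001,"ty":-0.218,"tz":-0.048,"wx":-0.1778,"wy":0,"wz":-0.0009},{"tx":0.001,"ty":-0.232,"tz":-0.0465,"wx":-0.189,"wy":0,"wz":-0.001},{"tx":0.001,"ty":-0.246,"tz":-0.045,"wx":-0.2,"wy":0,"wz":-0.0011},{"tx":0.001,"ty":-0.246,"tz":-0.045,"wx":-0.2,"wy":0,"wz":-0.0011}]'
python3 - <<'E'
from h import *; from rig import bot
o=bot.get_obs();q=o["orientation"];R0=Ro.from_quat(np.r_[q[1:],q[0]]).as_matrix();p=o["tcp_pos"];print(o["qpos"].round(3))
z=M.T@R0[:,2];print("theta",np.degrees(np.arctan2(z[2],z[0]))%360, "tcp mirror",M.T@(p-O),"ft",o["ft_torque"].round(2))
for f in list(range(4,37,4)):
    R=Ro.from_rotvec(-np.radians(f)*M[:,1]).as_matrix();t=R0.T@(O+R@(p-O)-p)/.4
    print(f,t.round(3),(Ro.from_matrix(R0.T@R@R0).as_rotvec()/np.pi).round(4))
c=bot.capture("side");cv2.imwrite("pics/s4.png",cv2.resize(c["img"][90:290,270:470],None,fx=3,fy=3,interpolation=cv2.INTER_CUBIC))
E
```

```text
time: 7.68
tcp_pos: [0.5436, -0.0287, 0.1572]
orientation: [0.135, 0.953, -0.27, -0.038]
wrist_force: [-3.9, -0.7, 11.1]
width: 0.113
finger_force: 60.1
[-0.141  0.177  1.8   -0.268  1.29   2.074]
theta 286.0838821532475 tcp mirror [0.03559556 0.00189286 0.15724033] ft [-0.3   0.82 -0.18]
4 [ 0.    -0.025 -0.013] [-0.0222 -0.     -0.    ]
8 [ 0.    -0.051 -0.024] [-0.0444 -0.0001 -0.    ]
12 [ 0.    -0.078 -0.033] [-0.0667 -0.0001 -0.0001]
16 [ 0.    -0.105 -0.04 ] [-0.0889 -0.0002 -0.0001]
20 [ 0.    -0.132 -0.045] [-1.111e-01 -2.000e-04 -1.000e-04]
24 [ 0.    -0.16  -0.049] [-1.333e-01 -2.000e-04 -1.000e-04]
28 [ 0.    -0.189 -0.05 ] [-1.556e-01 -3.000e-04 -1.000e-04]
32 [ 0.    -0.217 -0.049] [-0.1778 -0.0003 -0.0002]
36 [ 0.    -0.245 -0.047] [-0.2    -0.0003 -0.0002]
```

View pics/s4.png

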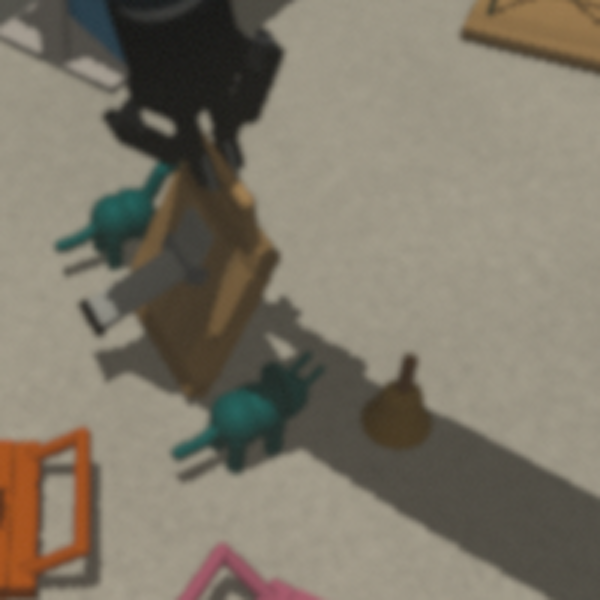

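The mirror is up 66° at (200,290), with the horned dino at (250,410) untouched. The tool is pressing with 11 N, so I'll loosen the jaws to a cage and finish by pure translation, because j6 is near its range.

```bash
python3 -m crank '[{"tx":0,"ty":0,"tz":-0.003,"wx":0,"wy":0,"wz":0},{"tx":0,"ty":0,"tz":-0.006,"wx":0,"wy":0,"wz":0},{"tx":0,"ty":0,"tz":-0.006,"wx":0,"wy":0,"wz":0},{"tx":0,"ty":0,"tz":-0.006,"wx":0,"wy":0,"wz":0}]' 0.5
python3 - <<'E'
from h import *; from rig import bot
o=bot.get_obs();q=o["orientation"];R0=Ro.from_quat(np.r_[q[1:],q[0]]).as_matrix();p=o["tcp_pos"]
print("tcp m",(M.T@(p-O)).round(4)); T=tool(286)
def b(f):
    a=np.radians(min(f,90));x,z=.172,.042
    v=np.array([x*np.cos(a)-z*np.sin(a),x*np.sin(a)+z*np.cos(a)])
    if f>90:
        c=np.radians(f-90);d=v-[-.02,0];v=np.array([-.02,0])+[d[0]*np.cos(c)-d[1]*np.sin(c),d[0]*np.sin(c)+d[1]*np.cos(c)]
    return v
for f in range(66,110,4):
    v=b(f);P=wp(v[0],0.001,v[1])+.017*T[:,2]
    print(f,v.round(4),(R0.T@(P-p)/.4).round(3))
v=b(109);P=wp(v[0],0.001,v[1])+.017*T[:,2];print(109,(R0.T@(P-p)/.4).round(3))
E
```

```text
time: 8.07
tcp_pos: [0.543, -0.0283, 0.1576]
orientation: [0.134, 0.953, -0.271, -0.038]
wrist_force: [-0.0, -0.3, -0.2]
width: 0.249
finger_force: 0.2
tcp m [0.0355 0.0012 0.1576]
66 [0.0316 0.1742] [-0.001  0.002 -0.   ]
70 [0.0194 0.176 ] [-0.    -0.026 -0.013]
74 [0.007  0.1769] [-0.    -0.055 -0.023]
78 [-0.0053  0.177 ] [-0.    -0.085 -0.032]
82 [-0.0177  0.1762] [-0.    -0.115 -0.039]
86 [-0.0299  0.1745] [-0.    -0.146 -0.043]
90 [-0.042  0.172] [-0.    -0.176 -0.045]
94 [-0.0539  0.17  ] [-0.    -0.206 -0.049]
98 [-0.0657  0.1673] [-0.    -0.237 -0.05 ]
102 [-0.0773  0.1637] [-0.    -0.267 -0.05 ]
106 [-0.0886  0.1593] [-0.    -0.297 -0.047]
109 [-0.    -0.319 -0.043]
```

```bash
python3 -m crank '[{"tx":0,"ty":-0.013,"tz":-0.006,"wx":0,"wy":0,"wz":0},{"tx":0,"ty":-0.026,"tz":-0.013,"wx":0,"wy":0,"wz":0},{"tx":0,"ty":-0.04,"tz":-0.018,"wx":0,"wy":0,"wz":0},{"tx":0,"ty":-0.055,"tz":-0.023,"wx":0,"wy":0,"wz":0},{"tx":0,"ty":-0.07,"tz":-0.028,"wx":0,"wy":0,"wz":0},{"tx":0,"ty":-0.085,"tz":-0.032,"wx":0,"wy":0,"wz":0},{"tx":0,"ty":-0.1,"tz":-0.036,"wx":0,"wy":0,"wz":0},{"tx":0,"ty":-0.115,"tz":-0.039,"wx":0,"wy":0,"wz":0},{"tx":0,"ty":-0.13,"tz":-0.041,"wx":0,"wy":0,"wz":0},{"tx":0,"ty":-0.146,"tz":-0.043,"wx":0,"wy":0,"wz":0},{"tx":0,"ty":-0.161,"tz":-0.044,"wx":0,"wy":0,"wz":0},{"tx":0,"ty":-0.176,"tz":-0.045,"wx":0,"wy":0,"wz":0},{"tx":0,"ty":-0.191,"tz":-0.047,"wx":0,"wy":0,"wz":0},{"tx":0,"ty":-0.206,"tz":-0.049,"wx":0,"wy":0,"wz":0},{"tx":0,"ty":-0.214,"tz":-0.049,"wx":0,"wy":0,"wz":0},{"tx":0,"ty":-0.222,"tz":-0.05,"wx":0,"wy":0,"wz":0},{"tx":0,"ty":-0.23,"tz":-0.05,"wx":0,"wy":0,"wz":0},{"tx":0,"ty":-0.237,"tz":-0.05,"wx":0,"wy":0,"wz":0},{"tx":0,"ty":-0.237,"tz":-0.05,"wx":0,"wy":0,"wz":0}]'
python3 - <<'E'
from h import *; from rig import bot
o=bot.get_obs();print(o["qpos"].round(3),(M.T@(o["tcp_pos"]-O)).round(4))
c=bot.capture("side");cv2.imwrite("pics/s5.png",cv2.resize(c["img"][90:290,270:470],None,fx=3,fy=3,interpolation=cv2.INTER_CUBIC))
E
```

```text
time: 9.65
tcp_pos: [0.5944, 0.0548, 0.1512]
orientation: [0.134, 0.953, -0.27, -0.037]
wrist_force: [0.6, 0.6, -1.2]
width: 0.248
finger_force: 0.1
[ 0.003  0.315  1.645 -0.243  1.337  2.202] [-0.0622  0.0011  0.1512]
```

View pics/s5.png

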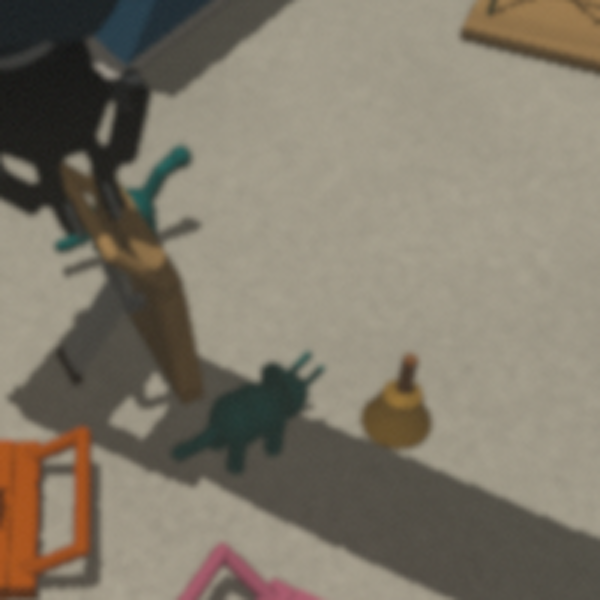

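The mirror is past upright, at (160,310), still in the cage, and the toys are in place. I'll lower it onto the kickstand.

```bash
python3 -m crank '[{"tx":0,"ty":-0.007,"tz":0,"wx":0,"wy":0,"wz":0},{"tx":0,"ty":-0.014,"tz":0,"wx":0,"wy":0,"wz":0},{"tx":0,"ty":-0.021,"tz":0,"wx":0,"wy":0,"wz":0},{"tx":0,"ty":-0.03,"tz":0,"wx":0,"wy":0,"wz":0},{"tx":0,"ty":-0.037,"tz":0.001,"wx":0,"wy":0,"wz":0},{"tx":0,"ty":-0.044,"tz":0.001,"wx":0,"wy":0,"wz":0},{"tx":0,"ty":-0.052,"tz":0.002,"wx":0,"wy":0,"wz":0},{"tx":0,"ty":-0.06,"tz":0.003,"wx":0,"wy":0,"wz":0},{"tx":0,"ty":-0.067,"tz":0.004,"wx":0,"wy":0,"wz":0},{"tx":0,"ty":-0.075,"tz":0.005,"wx":0,"wy":0,"wz":0},{"tx":0,"ty":-0.082,"tz":0.005,"wx":0,"wy":0,"wz":0},{"tx":0,"ty":-0.082,"tz":0.005,"wx":0,"wy":0,"wz":0},{"tx":0,"ty":-0.082,"tz":0.005,"wx":0,"wy":0,"wz":0},{"tx":0,"ty":-0.082,"tz":0.005,"wx":0,"wy":0,"wz":0}]'
python3 -m crank '[{"tx":0,"ty":0,"tz":0,"wx":0,"wy":0,"wz":0},{"tx":0,"ty":0,"tz":0,"wx":0,"wy":0,"wz":0},{"tx":0,"ty":0,"tz":0,"wx":0,"wy":0,"wz":0},{"tx":0,"ty":0,"tz":0,"wx":0,"wy":0,"wz":0}]' 0.2
python3 - <<'E'
from h import *; from rig import bot
o=bot.get_obs();print(o["qpos"].round(3),(M.T@(o["tcp_pos"]-O)).round(4),o["wrist_force"].round(2))
c=bot.capture("side");cv2.imwrite("pics/s6.png",cv2.resize(c["img"][90:290,270:470],None,fx=3,fy=3,interpolation=cv2.INTER_CUBIC))
E
```

```text
time: 10.87
tcp_pos: [0.6104, 0.0807, 0.1403]
orientation: [0.134, 0.953, -0.271, -0.037]
wrist_force: [-0.4, -1.7, 0.7]
width: 0.25
finger_force: 0.4
time: 11.2
tcp_pos: [0.6106, 0.0809, 0.1405]
orientation: [0.134, 0.953, -0.271, -0.037]
wrist_force: [-0.4, 0.7, 0.5]
width: 0.4
finger_force: 0.0
[ 0.043  0.372  1.593 -0.237  1.341  2.241] [-0.0929  0.0011  0.1405] [-0.43  0.72  0.53]
```

View pics/s6.png

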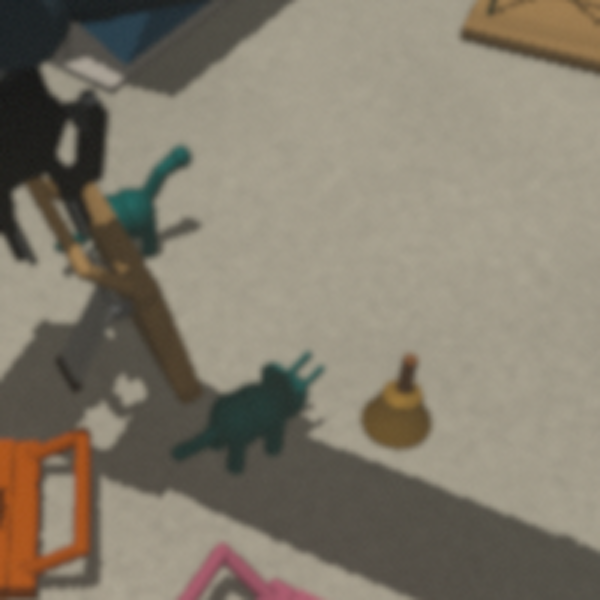

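It stands on its kickstand (foot at 68,372) and the forces are nil. I'll retreat along the tool axis.

```bash
python3 -m crank '[{"tx":0,"ty":0,"tz":-0.02,"wx":0,"wy":0,"wz":0},{"tx":0,"ty":0,"tz":-0.04,"wx":0,"wy":0,"wz":0},{"tx":0,"ty":0,"tz":-0.07,"wx":0,"wy":0,"wz":0},{"tx":0,"ty":0,"tz":-0.1,"wx":0,"wy":0,"wz":0},{"tx":0,"ty":0,"tz":-0.15,"wx":0,"wy":0,"wz":0},{"tx":0,"ty":0,"tz":-0.2,"wx":0,"wy":0,"wz":0},{"tx":0,"ty":0,"tz":-0.25,"wx":0,"wy":0,"wz":0},{"tx":0,"ty":0,"tz":-0.3,"wx":0,"wy":0,"wz":0},{"tx":0,"ty":0,"tz":-0.3,"wx":0,"wy":0,"wz":0},{"tx":0,"ty":0,"tz":-0.3,"wx":0,"wy":0,"wz":0},{"tx":0,"ty":0,"tz":-0.3,"wx":0,"wy":0,"wz":0},{"tx":0,"ty":0,"tz":-0.3,"wx":0,"wy":0,"wz":0}]'
python3 - <<'E'
from h import *; from rig import bot
print(bot.get_obs()["wrist_force"].round(2))
c=bot.capture("side");c0=dict(np.load("side0.npz"))
for k in (c0,c):
    h=cv2.cvtColor(k["img"],cv2.COLOR_BGR2HSV);m=cv2.inRange(h,(80,90,30),(100,255,255));m[:130]=0;m[300:]=0
    n,l,s,ce=cv2.connectedComponentsWithStats(m);print([(ce[i].round(0),s[i,4]) for i in range(1,n) if s[i,4]>60])
W=cloud(c);Q=(W-O)@M;m=(c["range_z"]>0)&(abs(Q[...,1])<.06)&(Q[...,0]>-.14)&(Q[...,0]<.02)&(Q[...,2]>.005)&(Q[...,2]<.19);q=Q[m]
for a in np.arange(.01,.18,.02):
    k=q[(q[:,2]>a)&(q[:,2]<a+.02)];print(round(a,2),len(k),np.percentile(k[:,0],[2,50,98]).round(3) if len(k) else "")
cv2.imwrite("pics/s7.png",cv2.resize(c["img"][90:290,270:470],None,fx=3,fy=3,interpolation=cv2.INTER_CUBIC))
E
```

```text
time: 12.25
tcp_pos: [0.6269, 0.1089, 0.2543]
orientation: [0.134, 0.953, -0.27, -0.038]
wrist_force: [-0.3, 0.3, 0.3]
width: 0.402
finger_force: 0.0
[-0.32  0.27  0.26]
[(array([312., 158.]), np.int32(268)), (array([350., 227.]), np.int32(328))]
[(array([318., 154.]), np.int32(174))]
0.01 105 [-0.09  -0.083 -0.024]
0.03 103 [-0.079 -0.073 -0.03 ]
0.05 96 [-0.07  -0.063 -0.036]
0.07 101 [-0.06  -0.054 -0.041]
0.09 37 [-0.065 -0.052 -0.047]
0.11 48 [-0.065 -0.059 -0.054]
0.13 451 [-0.078 -0.053 -0.041]
0.15 274 [-0.097 -0.091 -0.075]
0.17 0
```

View pics/s7.png

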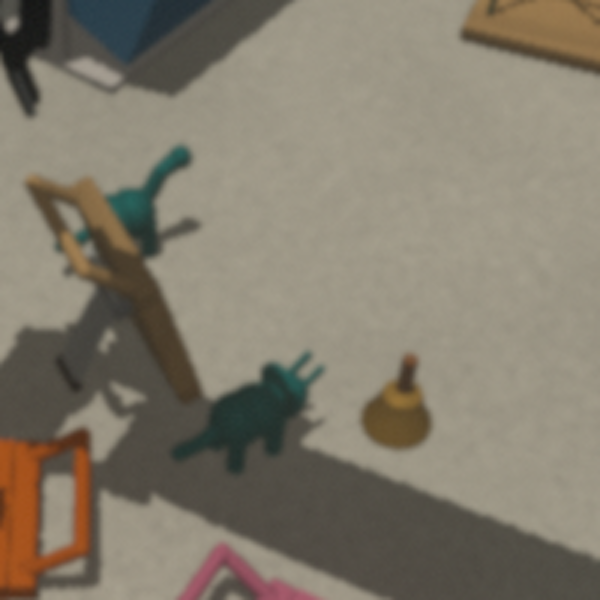

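The mirror stands free, leaning back on its open kickstand (foot at 68,372). The gripper is clear and the toys are where they were.

```bash
python3 -c "
from rig import bot
print(bot.job_done())"
```

```text
the job is handed in; nothing more can be done
None
```

I swung the kickstand out to its stop and stood the mirror up near where it lay, leaning back on the kickstand. The toys around it looked undisturbed in the last picture, and I handed the job in after about 12 s of robot time; it returned no verdict.

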